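Load the screw carousel and hold the red tub at the front

ROBOT

A 7-joint arm with a two-finger parallel gripper is mounted at the origin on the work surface. World frame = base frame: x ahead of the robot, y to its left, z up, the work surface at z = 0. Lengths are in mm, angles in rad, forces in N, time in s.
With the tool pointing down it reaches from about 350 to 900 mm from the base axis. Payload 8.1 kg.
Tool frame: the origin (TCP) lies midway between the tips of the shut fingers; the grasp point (between the pads) lies 19 mm behind it; z points along the fingers, y is the line along which they close (so a half turn about z gives the same grasp; the last joint's range is limited). The gripper opens to 92 mm and grips with 3 to 60 N. Pads are 19 mm wide; open, the fingers measure 130 mm over their backs; the gripper's body (75 mm by 190 mm) begins 47 mm behind the grasp point.
Start: joints at [-0.103, 0.434, 0.025, 1.573, -0.012, 1.134, -0.075], TCP at [625.013, -0.027, 226.742] pointing down, gripper open.
Joint ranges: [-2.62, 2.62], [-0.44, 2.09], [-1.27, 1.32], [0.08, 2.57], [-1.32, 4.46], [0.12, 2], [-2.74, 2.74]. Speed limits (rad/s): [2.22, 2.22, 3.01, 3.01, 3.14, 3.14, 3.14].

INTERFACE

Orientations are given as a unit quaternion [x, y, z, w].
In Python, from bench import sensors, grab_frame, ticket gives the robot as it stands.
- The arm moves only by the tool play_rows, never from a script. Its argument "targets" is a list that holds one entry, the list of rows, each a list of 5 numbers: the opening, from 0 (shut) to 1 (fully open), then the shift along the tool's x, y, z in m, then the turn about the tool's z in degrees. In form: [[[claw, dx, dy, dz, turn], ...]]. A call has 1 to 20 rows; each row shifts and turns the commanded pose from where the row before left it, along the tool's axes as they then stand; what a row does not reach is not made up. A row lasts 1/8 s, in which the tool goes at most 62.5 mm and 10.7 degrees, less where a joint would pass 70% of its speed; a pose out of reach is approached as far as the arm can. A call is refused whole if a number of a shift passes 0.0625 or a number of a turn 10.7, either way. A call with a gripper value outside its range is refused whole. The fingers move at their own pace and stop on an object; "grip_force" is the grip in N (left out, the last holds). Time passes only in rows, so rows that do not move let the fingers close. It gives the time, the measured TCP pose, the force, the opening and the grip force at its end, in the units of the state.
- sensors.observe(): the state, without advancing time (a new reading comes with each control period).
- grab_frame(name): name is "scene" or "side" or "wrist"; returns a dict with "frame" (480x640x3 uint8, blue, green, red), "depth" (480x640 float32, mm along the optical axis (not along the pixel's ray), 0 where there is no reading), "vfov" (degrees; the focal length in pixels is half the picture's height over the tangent of half this angle, whatever the lens; pixels are square), "cx", "cy" (the principal point, pixels), "T" (4x4, takes a point from camera to world coordinates); the wrist camera has in their place "T_tool_cam" (4x4, takes a point from camera to tool coordinates, whose origin is the TCP and whose axes are the flange's). Camera axes: x right, y down, z forward; pixel columns grow to the right and rows downward; lengths in mm; the calibration is good to about 2 mm. A picture is of the moment at which its call begins: read the wrist's pose just before it.
- ticket.finish_job(): hands the job in; it is judged then, once.
The state is a dict: "time": time; "q": joint angles; "qvel": joint speeds; "tau": joint torques, N m; "eef_pos": TCP position; "eef_rot": TCP orientation; "force": force on the tool from outside, world axes, zero at the start; "torque": the same for the moment, N m; "gripper_width": finger opening in mm; "grasp_force": force on a finger pad.
Only numpy, scipy, OpenCV 4.12 (cv2) and the standard library are available. Lean on these libraries where they do the work, as an engineer would, in place of code of your own. Each camera call takes 0.05 s, during which the arm holds its last target. There are 200 camera calls.

TASK

Set the red-lidded screw tub flat and square into the empty pocket of the carousel, keeping it upright, and let go of it. Then take the carousel by its black handle and turn it until the red-lidded tub faces the red pointer at the front; finish still gripping the handle, holding the carousel still there. Leave the other things on the bench where they are.

Things in the scene. Friction and masses are not known exactly. Their poses are not given: they have to be found in the camera images.
- tub: The loose screw tub: white rectangular plastic tub with a red lid, 46 mm (its x) by 64 mm (its y), 62 mm tall (body up to 50 mm, above it the lid, 43 x 61 mm), about 0.2 kg. It starts upright on the bench. Origin at the centre of its underside, z up. It is the same after a half turn.
- stand: The carousel's stand, fixed to the bench: grey round foot of radius 100 mm under the turning deck, with an arm that runs out along its own -x and ends in an upright red pointer block (28 x 30 mm, 40 mm high, centre 166 mm from the axis). Origin on the turning axis at bench level; its -x direction is the carousel's front.
- deck (a joint): Angle (rad) of the carousel's plywood deck about its upright axis, counter-clockwise from above positive, no end stops. At 0 or 2 pi the pocket faces the red pointer. Stiff bearing (0.2 N m, about 2 N at the handle): it stays where it is left.
- hub (a point): Centre of the deck's top face, on the turning axis, 42 mm above the bench. The deck is a disc of radius 140 mm. Fixed on it: two grey tubs with a blue and a green lid (62 mm tall), 85 mm from the axis, a quarter turn either side of the pocket; a small amber jar with yellow lid (50 mm tall) between axis and handle; a 20 mm high steel hub.
- pocket (a point): Centre of the floor of the deck's empty rectangular pocket, 85 mm from the turning axis, 42 mm above the bench. x points along the radius to the axis, y along the rim, z up. Black floor 50 mm (x) by 68 mm (y): 2 mm free on each side of the tub when its x lies along the pocket's x (either way). Dark rim 10 mm high plus sloping lead-in, about 15 mm in all.
- handle: The carousel's handle: upright black round knob, 27 mm in diameter, 50 mm tall, underside 85 mm and top 135 mm above the bench, on a thin stem 110 mm from the axis, straight across the deck from the pocket. It spins freely about its own upright axis, so a gripper can lead it round without turning. Origin at the centre of its underside; its own yaw means nothing.
- grip (a point): The point to grip on the handle: on its axis, 118 mm above the bench; fingertips there pass over the small jar and clear of the tubs.
- glue: Bystander: white glue bottle with orange cap, 54 mm across, 150 mm tall, standing. Origin under its centre.
- hammer: Bystander: hammer lying on the bench.
- screwdriver: Bystander: screwdriver lying on the bench.
- sanding_block: Bystander: cork sanding block 110 x 65 x 35 mm.
- offcut: Bystander: pale wooden offcut 180 x 70 x 28 mm.
- wax: Bystander: round tin of wax, 70 mm across, 60 mm tall.
There are look-alikes about, which are no part of the job. There is more than one size of the tub; the one meant has the size given above.

How it is judged:
By the outcome, as a careful person would: the job done as asked, in the order asked, and still so for the second after the job is handed in, while the arm keeps its last pose, push and grip.
It also fails if it takes over 64 s, if anything falls off the work surface, if the arm or the gripper's body presses on something with over 40 N, if the wrist force passes 120 N, or if a joint passes its speed limit or range.

## Working session

There is one attempt and no reset: what is moved stays moved. The work goes in short steps, Python scripts to look and compute and a tool call to move; the robot and the scene stay as the last step left them, time stands still between calls to the robot, and variables do not carry over. Pictures are saved under pics/ and viewed, at most 10 in all, crops included, and the job is handed in when it is done.

Besides the shell and the picture viewer there is one more tool, called after "Request:" as a command line: name --argument value ..., lists and objects as JSON in quotes. play_rows: Moves the arm, as the interface text tells. Its arguments: {"type":"object","properties":{"targets":{"type":"array"},"grip_force":{"type":"number"}},"required":["targets"]}

```bash
mkdir -p pics
cat > h.py <<'E'
import numpy as np,cv2
from bench import sensors,grab_frame,ticket
from scipy.spatial.transform import Rotation as R
def snap(n,tag):
    s=sensors.observe(); f=grab_frame(n); f=dict(f)
    if 'T' not in f:
        T=np.eye(4);T[:3,:3]=R.from_quat(s['eef_rot']).as_matrix();T[:3,3]=s['eef_pos'];f['T']=T@np.array(f['T_tool_cam'])
    np.savez(f'pics/{tag}.npz',**{k:np.array(v) for k,v in f.items()});cv2.imwrite(f'pics/{tag}.png',f['frame']);return f
def load(tag): return dict(np.load(f'pics/{tag}.npz'))
def foc(f): return 240/np.tan(np.radians(float(f['vfov']))/2)
def ray(f,u,v):
    d=np.array([(u-f['cx'])/foc(f),(v-f['cy'])/foc(f),1.]);return f['T'][:3,3],f['T'][:3,:3]@d
def atz(f,u,v,z):
    o,d=ray(f,u,v);return o+d*(z-o[2])/d[2]
def dep(f,u,v):
    o,d=ray(f,u,v);return o+d*float(f['depth'][int(round(v)),int(round(u))])
def cloud(f):
    v,u=np.mgrid[:480,:640];z=f['depth'];F=foc(f)
    p=np.stack([(u-f['cx'])/F*z,(v-f['cy'])/F*z,z],-1);return p@f['T'][:3,:3].T+f['T'][:3,3]
E
python3 - <<'E'
from h import *
for n in ['scene','side','wrist']:
    f=snap(n,n+'0');print(n,f['vfov'],f['cx'],f['cy'],np.round(f['T'],3).tolist())
print(sensors.observe())
E
```

```text
scene 55.26955729754928 319.6763685927306 235.93809780762797 [[0.435, 0.513, -0.74, 1433.575], [0.9, -0.238, 0.364, -450.057], [0.011, -0.825, -0.566, 737.53], [0.0, 0.0, 0.0, 1.0]]
side 43.29412918682732 320.99371455346704 231.75332249893296 [[-0.938, -0.237, 0.253, 225.277], [-0.347, 0.649, -0.677, 987.385], [-0.004, -0.723, -0.691, 1108.169], [0.0, 0.0, 0.0, 1.0]]
wrist 68.46125151040684 319.9832534869094 236.73689795338166 [[1.0, 0.001, -0.001, 625.348], [0.001, -0.954, -0.301, 81.256], [-0.001, 0.301, -0.954, 383.642], [0.0, 0.0, 0.0, 1.0]]
{'time': 0.15, 'q': array([-0.10261395,  0.43504791,  0.02496094,  1.573856  , -0.01158267,
        1.13395258, -0.0751123 ]), 'qvel': array([ 0.00037774, -0.00244164,  0.00063524, -0.00223376,  0.0011929 ,
        0.00139797,  0.00049047]), 'tau': array([ 9.13879558e-04, -6.68263149e+01,  9.85680185e-01, -3.14695251e+01,
       -6.03506877e-02,  3.94195947e-02,  8.07748006e-05]), 'eef_pos': array([ 6.24644506e+02, -3.38996612e-02,  2.26146831e+02]), 'eef_rot': array([ 7.07123418e-01,  7.07089922e-01, -4.33775352e-04, -3.53584661e-04]), 'force': array([-0.02214297,  0.01889296, -0.20338069]), 'torque': array([ 0.00166309, -0.02027222, -0.00141259]), 'grasp_force': 0.0, 'gripper_width': 91.70270048545123}
```

View pics/scene0.png

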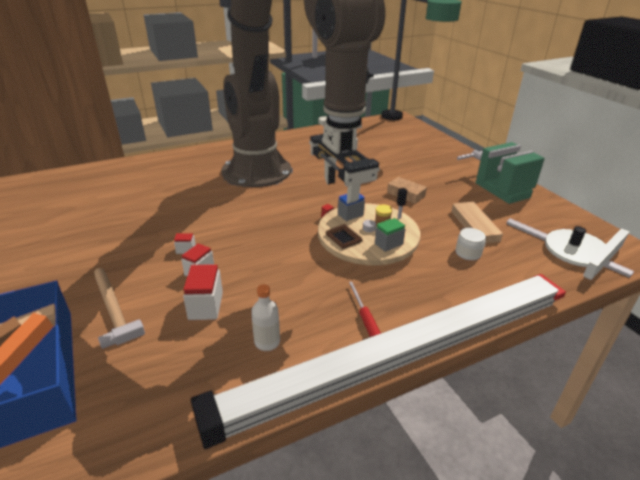

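View pics/side0.png

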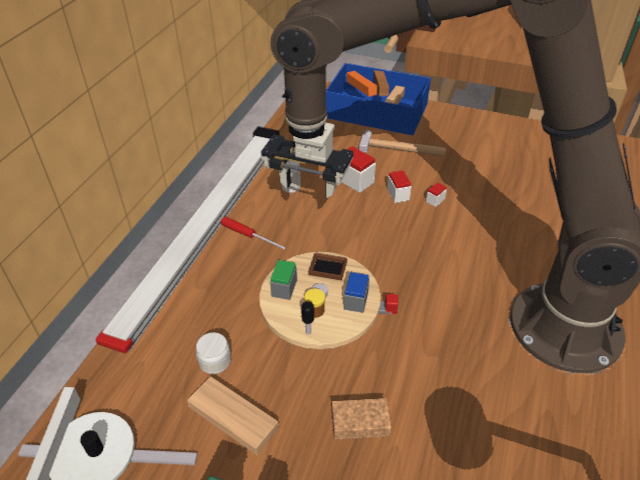

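View pics/wrist0.png

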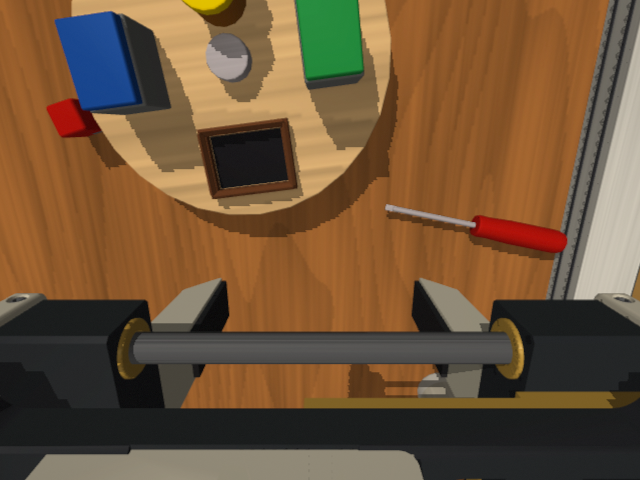

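Scene: three red-lidded white tubs at (184,243) small, (197,260) middle, (202,292) large; in the side view they are at (437,194), (399,186), (359,168). The carousel is at (370,230) in the scene view and (320,297) in the side view, with its pocket at (327,267). Its black handle is at (308,315) and the red pointer at (391,303). The white disc with a black knob at (92,443) in the side view is a look-alike. I'll measure these next.

Run:
```python
from h import *
for tag,pts in [('side0',[(437,188),(399,180),(359,160)]),('scene0',[(184,238),(197,253),(203,278)])]:
    f=load(tag);P=cloud(f);h=cv2.cvtColor(f['frame'],cv2.COLOR_BGR2HSV)
    m=(((h[...,0]<8)|(h[...,0]>172))&(h[...,1]>170)&(h[...,2]>80)).astype(np.uint8)
    n,l,st,_=cv2.connectedComponentsWithStats(m)
    for u,v in pts+([(391,303)] if tag=='side0' else [(328,211)]):
        L=l[v,u]
        if L==0: print('no',u,v);continue
        q=P[(l==L)&(f['depth']>0)];zt=np.percentile(q[:,2],90);t=q[q[:,2]>zt-8]
        r=cv2.minAreaRect(t[:,:2].astype(np.float32));print(tag,(u,v),len(t),'ztop',zt.round(1),np.round(r[0],1),np.round(r[1],1),round(r[2],1))
# deck plane
for tag in ['side0','wrist0']:
    f=load(tag);P=cloud(f);h=cv2.cvtColor(f['frame'],cv2.COLOR_BGR2HSV)
    for nm,lo,hi in [('blue',105,130),('green',50,85),('yellow',24,33)]:
        m=((h[...,0]>=lo)&(h[...,0]<=hi)&(h[...,1]>150)&(f['depth']>0)&(P[...,2]>80)&(P[...,2]<115)&(P[...,0]>350))
        n,l,st,c=cv2.connectedComponentsWithStats(m.astype(np.uint8));L=1+st[1:,4].argmax()
        q=P[l==L];zt=np.percentile(q[:,2],80);t=q[abs(q[:,2]-zt)<5]
        r=cv2.minAreaRect(t[:,:2].astype(np.float32));print(tag,nm,len(t),zt.round(1),np.round(r[0],1),np.round(r[1],1),round(r[2],1))
    m=(abs(P[...,2]-42)<5)&(f['depth']>0)&(P[...,0]>350)&(h[...,0]>8)&(h[...,0]<30)
    n,l,st,c=cv2.connectedComponentsWithStats(m.astype(np.uint8));L=1+st[1:,4].argmax()
    q=P[l==L];print('deck z',np.median(q[:,2]),cv2.minEnclosingCircle(q[:,:2].astype(np.float32)),len(q))
f=load('wrist0')
print('wrist hub',dep(f,228,52),'pocket corners at z~55',[dep(f,*p).round(1) for p in [(201,130),(287,121),(296,188),(212,196),(248,158)]])
f=load('side0');print('side hub',dep(f,320,289),'pocket',dep(f,327,267),'handle top',dep(f,308,304))
f=load('scene0');print('handle scene',dep(f,402,190),dep(f,402,195))
```

```text
side0 (437, 188) 126 ztop 47.2 [ 377.2 -329.7] [50.8 34.3] 63.9
side0 (399, 180) 219 ztop 63.9 [ 482.  -316.8] [46.1 66.3] 36.2
side0 (359, 160) 299 ztop 89.9 [ 615.7 -332.8] [69.7 91.9] 67.1
side0 (391, 303) 127 ztop 40.8 [389.7  91.4] [27.6 30.4] 13.6
scene0 (184, 238) 93 ztop 48.4 [ 379.2 -335.6] [39.6 30.5] 60.4
scene0 (197, 253) 234 ztop 65.2 [ 486.1 -321.5] [40.8 58.8] 36.6
scene0 (203, 278) 658 ztop 91.7 [ 618.9 -340. ] [58.3 83.9] 66.2
no 328 211
side0 blue 454 96.3 [ 661.6 -714. ] [213.6 298.9] 89.7
side0 green 308 104.4 [630.5 151.8] [39.3 61.1] 6.1
side0 yellow 214 92.5 [541.  186.4] [41.9 40.8] 86.6
deck z 41.155623677829 ((547.5259399414062, 138.2625274658203), 142.06919860839844) 5511
wrist0 blue 5504 104.1 [463.9 124.6] [43.1 60.3] 6.7
wrist0 green 4512 104.2 [632.5 141. ] [42.1 50.5] 7.2
wrist0 yellow 404 91.7 [542.2 163.6] [31.2  7.5] 1.2
deck z 41.5414666302114 ((547.1185302734375, 135.5424041748047), 139.8553009033203) 33521
wrist hub [549.52013246 138.53718785  61.9641625 ] pocket corners at z~55 [array([519. ,  77.2,  55.4]), array([595. ,  84.9,  45.1]), array([601.8,  23.1,  42.5]), array([522.3,  17. ,  51.8]), array([556.8,  51.6,  42.2])]
side hub [546.09367671 139.06817282  60.9081426 ] pocket [559.62133463  54.62269572  44.26167228] handle top [533.04470048 244.64128252 133.25192846]
handle scene [539.35489392 239.30659238 134.3605294 ] [546.69865479 235.79583499 123.30884256]
```

Run:
```python
from h import *
a=load('side0')['frame'][120:220,320:470];b=load('side0')['frame'][240:350,250:410]
c=np.vstack([cv2.resize(a,(640,427),interpolation=cv2.INTER_CUBIC)]);d=cv2.resize(b,(640,440),interpolation=cv2.INTER_CUBIC)
cv2.imwrite('pics/crop1.png',c)
```

```text
(no output)
```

View pics/crop1.png

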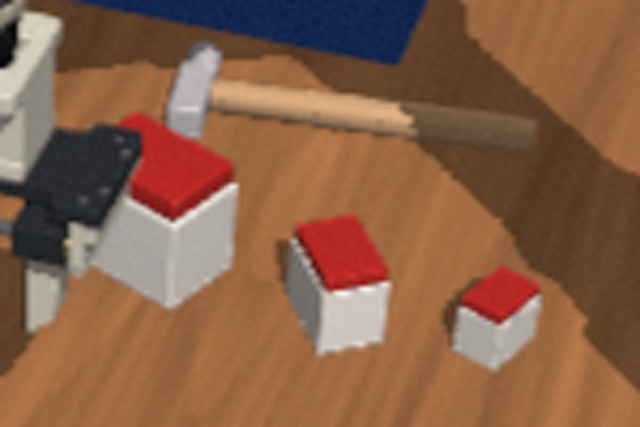

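The candidates were the three red-lidded tubs: small (184,238), 47 tall; middle (197,253), about 43x61x63; large (203,278), 90 tall. The middle one fits the description, and the crop shows it free-standing at about (335,285). I'll move over it with the wrist camera for an exact pose.

Request:
play_rows --targets '[[[1,-0.044,-0.023,0,0],[1,-0.044,-0.023,0,0],[1,-0.044,-0.023,0,0],[1,-0.044,-0.023,0,0],[1,-0.044,-0.023,0,0],[1,-0.044,-0.023,0,0],[1,-0.044,-0.023,0,0],[1,-0.044,-0.023,0,0],[1,0,0,0,9],[1,0,0,0,9],[1,0,0,0,9],[1,0,0,0,9],[1,0,0,0,9],[1,0,0,0,9],[1,0,0,0,0],[1,0,0,0,0]]]'

```text
time: 2.15
eef_pos: [441.0, -351.9, 226.6]
eef_rot: [0.951, 0.311, -0.0, -0.0]
force: [-0.5, 1.1, -0.5]
gripper_width: 91.8
grasp_force: 0.0
```

```bash
cat > tub.py <<'E'
from h import *
import sys
f=snap('wrist',sys.argv[1]);P=cloud(f);h=cv2.cvtColor(f['frame'],cv2.COLOR_BGR2HSV)
s=sensors.observe();M=R.from_quat(s['eef_rot']).as_matrix();print(s['eef_pos'],'x',M[:,0].round(4),'y',M[:,1].round(4),'z',M[:,2].round(4))
m=(((h[...,0]<8)|(h[...,0]>172))&(h[...,1]>170)&(h[...,2]>80)&(f['depth']>0)).astype(np.uint8)
n,l,st,c=cv2.connectedComponentsWithStats(m)
for L in range(1,n):
    if st[L,4]<300: continue
    q=P[l==L];zt=np.percentile(q[:,2],70);t=q[abs(q[:,2]-zt)<4]
    r=cv2.minAreaRect(t[:,:2].astype(np.float32));print(c[L].round(),len(t),'z',zt.round(1),np.round(r[0],1),np.round(r[1],1),round(r[2],1))
E
python3 tub.py w1
```

```text
[ 440.93170322 -351.92837444  226.68235469] x [0.8073 0.5901 0.    ] y [ 5.901e-01 -8.073e-01 -1.000e-04] z [-1.e-04  1.e-04 -1.e+00]
[437.  41.] 8922 z 88.7 [ 613.4 -338.5] [60.9 87.9] 66.6
[317. 162.] 3161 z 61.9 [ 479.9 -321.2] [42.1 60.7] 36.2
[266. 251.] 1235 z 45.1 [ 375.7 -332.4] [44.1 31.3] 68.1
```

View pics/w1.png

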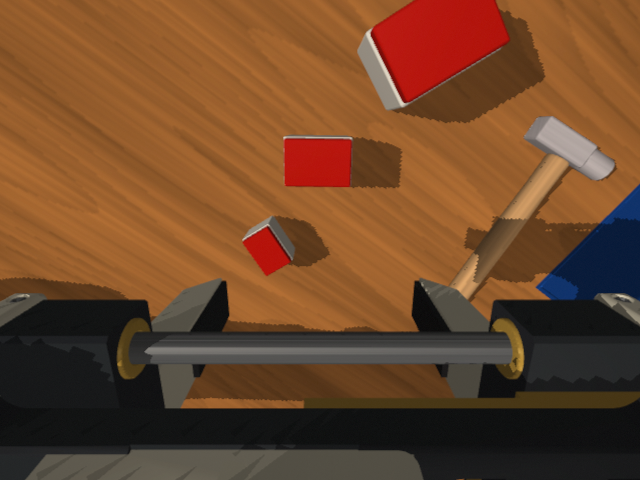

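The wrist view shows the tub's lid at (317,162), squared to the tool. It measures 42x61 at z=62, centred at (480,-321). The large tub is at (437,41), the small one at (266,251), and the hammer is clear. Descending and gripping across the 64 mm.

Request:
play_rows --targets '[[[1,0.05,-0.002,0,0],[1,0,0,0.045,0],[1,0,0,0.045,0],[1,0,0,0.045,0],[1,0,0,0.035,0],[1,0,0,0.02,0],[1,0,0,0.012,0],[1,0,0,0,0],[1,0,0,0,0]]]'

```text
time: 3.32
eef_pos: [480.8, -321.4, 25.6]
eef_rot: [0.951, 0.309, 0.001, 0.001]
force: [0.2, 1.2, 0.8]
gripper_width: 91.7
grasp_force: 0.0
```

Request:
play_rows --targets '[[[0,0,0,0,0],[0,0,0,0,0],[0,0,0,0,0],[0,0,0,0,0],[0,0,0,0,0],[0,0,0,0,0]]]' --grip_force 20

```text
time: 4.08
eef_pos: [480.3, -320.9, 25.0]
eef_rot: [0.951, 0.309, 0.0, -0.0]
force: [-0.9, 0.9, 5.5]
gripper_width: 63.8
grasp_force: 20.0
```

Request:
play_rows --targets '[[[0,0,0,-0.02,0],[0,0,0,-0.045,0],[0,0,0,-0.045,0],[0,0,0,-0.045,0],[0,0,0,-0.045,0],[0,0.032,-0.026,0,0],[0,0.032,-0.026,0,0],[0,0.032,-0.026,0,0],[0,0.032,-0.026,0,0],[0,0.032,-0.026,0,0],[0,0.032,-0.026,0,0],[0,0.032,-0.026,0,0],[0,0.032,-0.026,0,0],[0,0,0,0,-10],[0,0,0,0,-10],[0,0,0,0,-10],[0,0,0,0,-10],[0,0,0,0,-10],[0,0,0,0,-10],[0,0,0,0,0]]]'

```text
time: 6.58
eef_pos: [564.7, -2.5, 224.1]
eef_rot: [0.67, 0.743, -0.0, -0.0]
force: [-0.3, -0.8, -2.9]
gripper_width: 63.9
grasp_force: 20.0
```

```bash
cat > pk.py <<'E'
from h import *
import sys
f=snap('wrist',sys.argv[1]);P=cloud(f);h=cv2.cvtColor(f['frame'],cv2.COLOR_BGR2HSV)
s=sensors.observe();M=R.from_quat(s['eef_rot']).as_matrix();print(s['eef_pos'],'x',M[:,0].round(4),'y',M[:,1].round(4),'z',M[:,2].round(4))
# black floor
d=f['depth']
m=((h[...,2]<50)&(d>0)&(abs(P[...,2]-42)<8)&(np.hypot(P[...,0]-547,P[...,1]-138)<125)&(P[...,1]<110)).astype(np.uint8)
n,l,st,c=cv2.connectedComponentsWithStats(m)
L=1+st[1:,4].argmax();q=P[l==L];print('floor px',c[L].round(),st[L],'z',np.median(q[:,2]).round(1))
r=cv2.minAreaRect(q[:,:2].astype(np.float32));print(np.round(r[0],1),np.round(r[1],1),round(r[2],2))
for nm,lo,hi in [('blue',105,130),('green',50,85)]:
    m=((h[...,0]>=lo)&(h[...,0]<=hi)&(h[...,1]>150)&(d>0)&(P[...,2]>98)&(P[...,2]<110))
    if m.sum()<300: continue
    r=cv2.minAreaRect(P[m][:,:2].astype(np.float32));print(nm,np.round(r[0],1),np.round(r[1],1),round(r[2],2))
E
python3 pk.py w2
```

```text
[564.82067486  -2.49757877 224.22819658] x [-1.003e-01  9.950e-01  1.000e-04] y [ 9.950e-01  1.003e-01 -8.000e-04] z [-9.e-04  0.e+00 -1.e+00]
floor px [319. 155.] [ 283  128   71   54 3638] z 41.7
[557.9  51.1] [66.2 48.3] 7.23
blue [464.  122.9] [42.4 57. ] 7.39
green [631.6 142.7] [42.8 54.2] 7.21
```

View pics/w2.png

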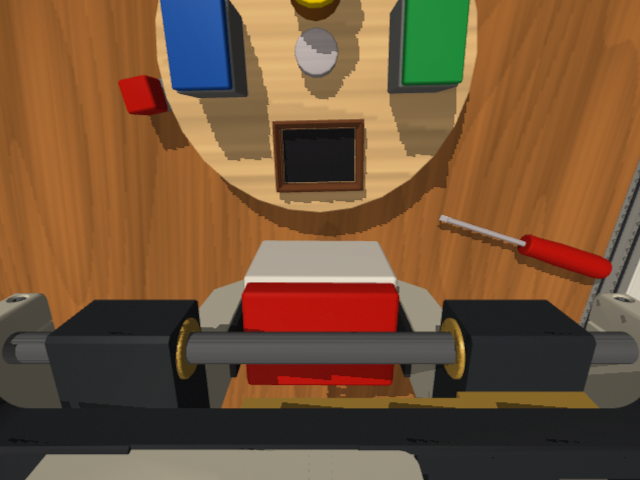

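Run:
```python
from h import *
f=load('w2');s=sensors.observe();M=R.from_quat(s['eef_rot']).as_matrix()
P=(cloud(f)-s['eef_pos'])@M   # tool frame
h=cv2.cvtColor(f['frame'],cv2.COLOR_BGR2HSV)
w=(f['depth']>0)
red=w&((h[...,0]<8)|(h[...,0]>172))&(h[...,1]>150)&(np.abs(P[...,0])<60)&(P[...,2]<0)
q=P[red];print('lid n',len(q),np.percentile(q,[1,5,50,95,99],axis=0).round(1))
for v in [245,255,265,275,290,300,320,365,378]: print(v,P[v,320].round(1),h[v,320])
print('y span of front face row 262:',[(u,P[262,u].round(1)) for u in (252,256,262,380,386,390)])
print('y span of lid row 320:',[(u,P[320,u].round(1)) for u in (245,248,394,397)])
```

```text
lid n 10572 [[-21.1 -28.9 -37.8]
 [-19.4 -26.4 -37.4]
 [ 10.3   0.5 -36.4]
 [ 20.6  27.3 -30.4]
 [ 20.9  29.9 -27.8]]
245 [22.1  0.5 15.4] [ 18  35 170]
255 [22.1  0.5  0.4] [ 19  36 171]
265 [ 22.2   0.5 -12.5] [ 18  36 172]
275 [ 22.2   0.5 -23.3] [ 19  36 179]
290 [ 20.4   0.5 -33.6] [  1 237 142]
300 [ 17.8   0.5 -36.8] [  1 238 183]
320 [  9.2   0.5 -36.9] [  2 241 182]
365 [-12.    0.6 -36.2] [  1 232 111]
378 [-18.3   0.6 -36.3] [  1 232 112]
y span of front face row 262: [(252, array([ 21.6, -30.5,  -7.6])), (256, array([ 22.1, -28.4,  -8.9])), (262, array([ 22. , -25.8,  -8.5])), (380, array([21.6, 28. , -7.1])), (386, array([22.1, 30.4, -8.4])), (390, array([-69.9,  82.1, 224.1]))]
y span of lid row 320: [(245, array([  7.9, -29. , -34.9])), (248, array([  9. , -27.4, -36.7])), (394, array([  9. ,  29.3, -36.4])), (397, array([  5. ,  32.2, -29.6]))]
```

The wrist view shows the pocket floor at (319,155), z=41.7, centred at (557.9,51.1) with its y axis at 7.25°. The tub is in hand at (320,300), level, underside 25 mm below the TCP. Next I align, go to a hover above the pocket and check.

Request:
play_rows --targets '[[[0,0,0,0,-1.5],[0,0.03,0,0,0],[0,0.0245,-0.0005,0,0],[0,0,0,0.04,0],[0,0,0,0.04,0],[0,0,0,0.04,0],[0,0,0,0,0],[0,0,0,0,0],[0,0,0,0,0],[0,0,0,0,0]]]'

```text
time: 7.88
eef_pos: [558.4, 51.8, 106.1]
eef_rot: [0.659, 0.752, 0.001, 0.001]
force: [0.5, 0.7, -3.9]
gripper_width: 63.7
grasp_force: 20.0
```

Run:
```python
from h import *
s=sensors.observe();M=R.from_quat(s['eef_rot']).as_matrix();print(s['eef_pos'],M.round(4).tolist(),s['force'])
d=np.array([557.9,51.1])-s['eef_pos'][:2];print('remaining tool xy',M[:2,0]@d+.5,M[:2,1]@d-.5)
a=snap('side','s1')['frame'][225:325,250:400];b=snap('scene','c1')['frame'][150:280,310:440]
cv2.imwrite('pics/v1.png',np.hstack([cv2.resize(a,(420,420*100//150),interpolation=2),cv2.resize(b,(280,280),interpolation=2)]))
```

```text
[558.36072956  51.83882888 106.06158924] [[-0.1303, 0.9915, 0.0023], [0.9915, 0.1303, 0.0004], [0.0001, 0.0023, -1.0]] [ 0.51053255  0.68008846 -3.88360537]
remaining tool xy -0.17250748422698536 -1.0530567156986392
```

View pics/v1.png

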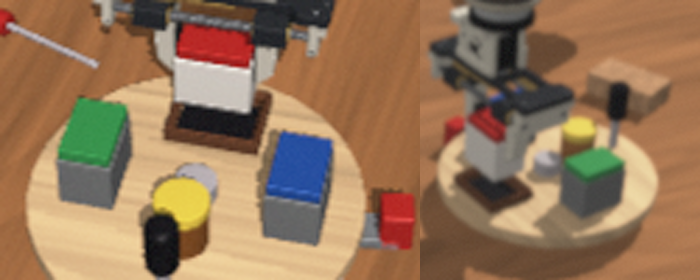

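The crop shows the tub upright just above the pocket and squared to it. Lowering.

Request:
play_rows --targets '[[[0,0,-0.001,0.01,0],[0,0,0,0.01,0],[0,0,0,0.004,0],[0,0,0,0.004,0],[0,0,0,0.004,0],[0,0,0,0,0],[0,0,0,0,0]]]'

```text
time: 8.85
eef_pos: [556.7, 51.6, 72.9]
eef_rot: [0.659, 0.752, 0.0, 0.0]
force: [-0.9, 0.5, -2.7]
gripper_width: 63.7
grasp_force: 20.0
```

Request:
play_rows --targets '[[[0,0,0,0.002,0],[0,0,0,0.002,0],[0,0,0,0,0],[0,0,0,0,0]]]'

```text
time: 9.35
eef_pos: [556.6, 51.6, 68.8]
eef_rot: [0.659, 0.752, 0.0, 0.0]
force: [-0.1, -0.9, -2.7]
gripper_width: 63.8
grasp_force: 20.0
```

Request:
play_rows --targets '[[[0,0,0,0.001,0],[0,0,0,0.001,0],[0,0,0,0.0005,0],[0,0,0,0,0],[0,0,0,0,0]]]'

```text
time: 9.98
eef_pos: [556.6, 51.6, 66.9]
eef_rot: [0.659, 0.752, 0.0, 0.0]
force: [-2.3, -0.8, 6.5]
gripper_width: 63.7
grasp_force: 20.0
```

Contact on the floor at the expected height. Releasing, lifting, and backing off for a look.

Request:
play_rows --targets '[[[0.9,0,0,0,0],[0.9,0,0,0,0],[0.9,0,0,0,0],[0.9,0,0,0,0],[0.9,0,0,-0.01,0],[0.9,0,0,-0.03,0],[0.9,0,0,-0.04,0],[0.9,0,0,-0.04,0],[0.9,0,0,-0.04,0],[0.9,-0.055,0,0,0],[0.9,0,0,0,0],[0.9,0,0,0,0]]]'

```text
time: 11.48
eef_pos: [563.5, -2.9, 226.6]
eef_rot: [0.66, 0.752, 0.0, -0.0]
force: [-0.6, 0.9, -0.1]
gripper_width: 83.0
grasp_force: 0.0
```

```bash
python3 tub.py w3
python3 - <<'E'
from h import *
f=load('w3');P=cloud(f)
h=cv2.cvtColor(f['frame'],cv2.COLOR_BGR2HSV)
m=(((h[...,0]<8)|(h[...,0]>172))&(h[...,1]>170)&(P[...,2]>98)&(P[...,2]<110)&(P[...,1]<110))
q=P[m];A=np.c_[q[:,:2]-q[:,:2].mean(0),np.ones(len(q))];print('tilt',np.linalg.lstsq(A,q[:,2],rcond=None)[0])
g=snap('side','s2');G=cloud(g);hh=cv2.cvtColor(g['frame'],cv2.COLOR_BGR2HSV)
k=(hh[...,2]<70)&(G[...,2]>105)&(G[...,2]<140)&(np.hypot(G[...,0]-534,G[...,1]-247)<40);q=G[k];t=q[q[:,2]>128]
print('handle side: top z',np.percentile(q[:,2],98),'top pts',len(t),cv2.minEnclosingCircle(t[:,:2].astype(np.float32)))
c=snap('scene','c2');G=cloud(c);hh=cv2.cvtColor(c['frame'],cv2.COLOR_BGR2HSV)
k=(hh[...,2]<70)&(G[...,2]>105)&(G[...,2]<145)&(np.hypot(G[...,0]-534,G[...,1]-247)<40);q=G[k]
print('handle scene',np.percentile(q[:,2],98),q.mean(0),q.min(0),q.max(0))
E
```

```text
[563.49157811  -2.11842636 226.39423298] x [-1.311e-01  9.914e-01  6.000e-04] y [ 0.9914  0.1311 -0.    ] z [-1.e-04  6.e-04 -1.e+00]
[142.  90.] 1047 z 39.7 [388.9  87.7] [27.3 29.6] 17.3
[320. 161.] 4226 z 103.9 [557.   50.6] [60.9 41.9] 7.5
[562. 262.] 1480 z 24.2 [841.1 -32. ] [ 21.4 101.7] 79.1
tilt [ 2.50779154e-05 -9.06003942e-04  1.03531609e+02]
handle side: top z 136.84821325388324 top pts 93 ((533.4656982421875, 250.04220581054688), 12.62189769744873)
handle scene 136.5262646938846 [542.04574232 237.94967071 121.9945919 ] [530.65373479 227.51017475 105.2846742 ] [550.1342985  249.73632947 138.23247186]
```

View pics/w3.png

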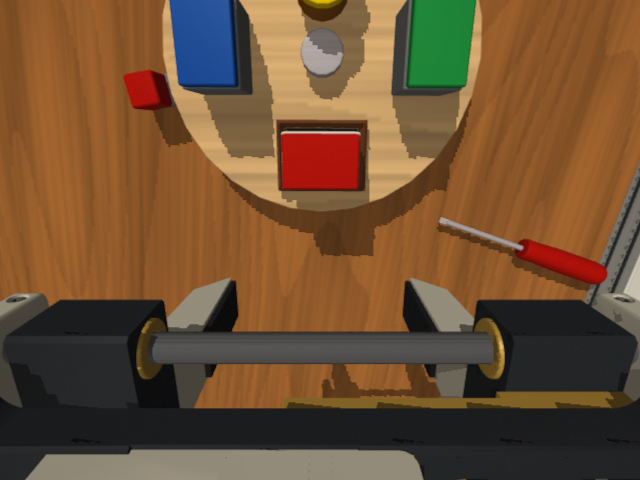

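The tub sits flat in the pocket: lid at (320,161), z=103.9, tilt about 0, yaw 7.5°. The pointer is at (147,90). Next the wrist camera goes over the handle.

Request:
play_rows --targets '[[[1,0.048,0,0,0],[1,0.048,0,0,0],[1,0.049,0.001,0,0],[1,0.049,0.002,0,0],[1,0,0,0,0],[1,0,0,0,0],[1,0,0,0,0]]]'

```text
time: 12.5
eef_pos: [541.6, 188.5, 226.2]
eef_rot: [0.66, 0.751, -0.0, 0.0]
force: [0.5, 0.0, 0.4]
gripper_width: 91.7
grasp_force: 0.0
```

Run:
```python
from h import *
s=sensors.observe();f=snap('wrist','w4');M=R.from_quat(s['eef_rot']).as_matrix();print(s['eef_pos'],M[:2,:2].round(4).tolist(),s['q'].round(2))
P=cloud(f);h=cv2.cvtColor(f['frame'],cv2.COLOR_BGR2HSV)
k=(h[...,2]<80)&(f['depth']>0)&(P[...,2]>110)&(P[...,2]<145)&(np.hypot(P[...,0]-534,P[...,1]-247)<40);q=P[k]
zt=np.percentile(q[:,2],90);t=q[abs(q[:,2]-zt)<3];c=cv2.minEnclosingCircle(t[:,:2].astype(np.float32));print('top z',zt,len(t),c,t[:,:2].mean(0))
d=np.array(c[0])-s['eef_pos'][:2];print('tool xy',M[:2,0]@d,M[:2,1]@d)
m=(abs(P[...,2]-61.5)<3)&(np.hypot(P[...,0]-547,P[...,1]-137)<30)&(f['depth']>0);print('hub',m.sum(),cv2.minEnclosingCircle(P[m][:,:2].astype(np.float32)) if m.sum() else '')
m=(abs(P[...,2]-91.5)<3)&(h[...,0]>20)&(h[...,0]<35)&(h[...,1]>150)&(f['depth']>0);print('jar',m.sum(),cv2.minEnclosingCircle(P[m][:,:2].astype(np.float32)) if m.sum() else '')
```

```text
[541.61244544 188.49413297 226.18309436] [[-0.1288, 0.9917], [0.9917, 0.1288]] [-0.38  0.36 -0.07  1.7   0.03  1.09 -0.33]
top z 135.26521822274094 915 ((533.5895385742188, 244.58746337890625), 12.671182632446289) [533.29193367 245.05404327]
tool xy 56.65944445084117 -0.7312410680707364
hub 899 ((547.3397216796875, 135.9898681640625), 17.756540298461914)
jar 2060 ((541.1253051757812, 183.64230346679688), 22.92561149597168)
```

View pics/w4.png

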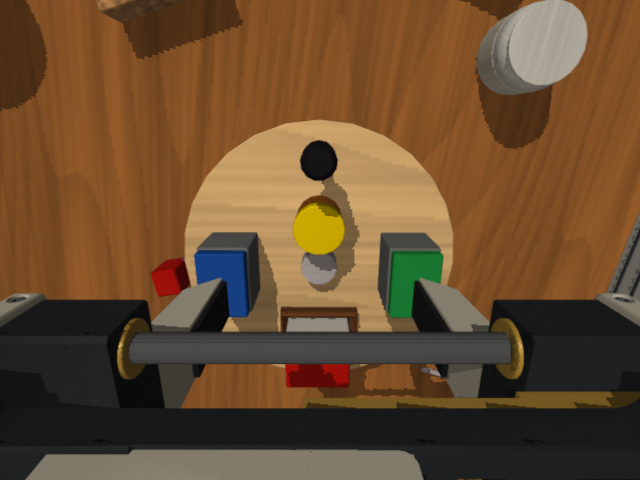

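The wrist view shows the handle's top at (318,160), z=135, centred at (533.5,244.8) and 110 mm from the axis (547.3,136). Gripping it at z=118.

Request:
play_rows --targets '[[[1,0.0565,-0.0005,0,0],[1,0,0,0.04,0],[1,0,0,0.04,0],[1,0,0,0.03,0],[1,0,0,0.017,0],[1,0,0,0,0],[1,0,0,0,0],[0,0,0,0,0],[0,0,0,0,0],[0,0,0,0,0],[0,0,0,0,0],[0,0,0,0,0],[0,0,0,0,0],[0,0,0,0,0],[0,0,0,0,0],[0,0,0,0,0]]]' --grip_force 20

```text
time: 14.55
eef_pos: [533.4, 245.7, 99.2]
eef_rot: [0.659, 0.752, -0.0, -0.0]
force: [-0.1, 0.5, 0.2]
gripper_width: 26.6
grasp_force: 20.0
```

Request:
play_rows --targets '[[[0,-0.0003,0.0077,0,4],[0,-0.0003,0.0077,0,4],[0,-0.0003,0.0077,0,4],[0,-0.0003,0.0077,0,4],[0,-0.0003,0.0077,0,4],[0,-0.0003,0.0077,0,4],[0,-0.0003,0.0077,0,4],[0,-0.0003,0.0077,0,4],[0,-0.0003,0.0077,0,4],[0,-0.0003,0.0077,0,4],[0,0,0,0,0],[0,0,0,0,0]]]'

```text
time: 16.05
eef_pos: [607.4, 228.6, 99.2]
eef_rot: [0.876, 0.481, 0.0, 0.0]
force: [0.7, -2.4, 0.2]
gripper_width: 26.7
grasp_force: 20.0
```

Request:
play_rows --targets '[[[0,-0.0003,0.0077,0,4],[0,-0.0003,0.0077,0,4],[0,-0.0003,0.0077,0,4],[0,-0.0003,0.0077,0,4],[0,-0.0003,0.0077,0,4],[0,-0.0003,0.0077,0,4],[0,-0.0003,0.0077,0,4],[0,-0.0003,0.0077,0,4],[0,-0.0003,0.0077,0,4],[0,-0.0001,0.0038,0,2],[0,0,0,0,0],[0,0,0,0,0]]]'

```text
time: 17.55
eef_pos: [651.3, 172.7, 99.2]
eef_rot: [0.985, 0.17, -0.0, 0.0]
force: [-3.6, -1.4, 3.4]
gripper_width: 26.8
grasp_force: 20.0
```

```bash
cat > fin.py <<'E'
from h import *
import sys
s=sensors.observe();print(s['eef_pos'],s['q'].round(2),s['force'].round(1))
p=s['eef_pos'][:2]-[547.3,136.];print('tcp r',np.hypot(*p),'ang',np.degrees(np.arctan2(p[1],p[0])))
for n in ['side','scene']:
    f=snap(n,n+sys.argv[1]);P=cloud(f);h=cv2.cvtColor(f['frame'],cv2.COLOR_BGR2HSV);d=f['depth']>0
    red=d&((h[...,0]<8)|(h[...,0]>172))&(h[...,1]>150)&(np.hypot(P[...,0]-547,P[...,1]-137)<200)
    c={}
    for nm,zl,zh in [('tub',99,109),('ptr',36,46)]:
        q=P[red&(P[...,2]>zl)&(P[...,2]<zh)]
        if len(q)<20: print(n,nm,'few',len(q));continue
        r=cv2.minAreaRect(q[:,:2].astype(np.float32));c[nm]=np.array(r[0]);print(n,nm,len(q),np.round(r[0],1),np.round(r[1],1),round(r[2],1))
    for nm,lo,hi in [('blue',105,130),('green',50,85)]:
        q=P[d&(h[...,0]>=lo)&(h[...,0]<=hi)&(h[...,1]>150)&(P[...,2]>99)&(P[...,2]<109)&(np.hypot(P[...,0]-547,P[...,1]-137)<150)]
        if len(q)>50: r=cv2.minAreaRect(q[:,:2].astype(np.float32));print(n,nm,len(q),np.round(r[0],1),np.round(r[1],1),round(r[2],1))
    m=d&(abs(P[...,2]-42)<5)&(h[...,0]>8)&(h[...,0]<30)&(np.hypot(P[...,0]-547,P[...,1]-137)<160)
    print(n,'deck',cv2.minEnclosingCircle(P[m][:,:2].astype(np.float32)))
E
python3 fin.py 5
python3 - <<'E'
from h import *
cv2.imwrite('pics/crop5.png',cv2.resize(load('side5')['frame'][220:360,230:430],(800,560),interpolation=2))
E
```

```text
[651.25263705 172.68770656  99.23288426] [-0.52  0.64  0.29  1.6  -0.21  0.94 -1.39] [-3.6 -1.4  3.4]
tcp r 110.23673871728347 ang 19.43931951910887
side tub 367 [466.7 112.7] [41.  62.6] 20.0
side ptr 107 [390.2  90.6] [27.4 30.8] 15.0
side blue 425 [519.6 219.5] [58.  44.9] 19.4
side green 263 [574.9  61.8] [56.6 43.8] 19.5
side deck ((543.0205078125, 136.39859008789062), 145.95045471191406)
scene tub 194 [470.4 107.6] [42.2 64.4] 19.5
scene ptr 50 [392.6  83.5] [25.3 30.6] 11.5
scene deck ((549.7625122070312, 132.99176025390625), 141.48587036132812)
```

View pics/crop5.png

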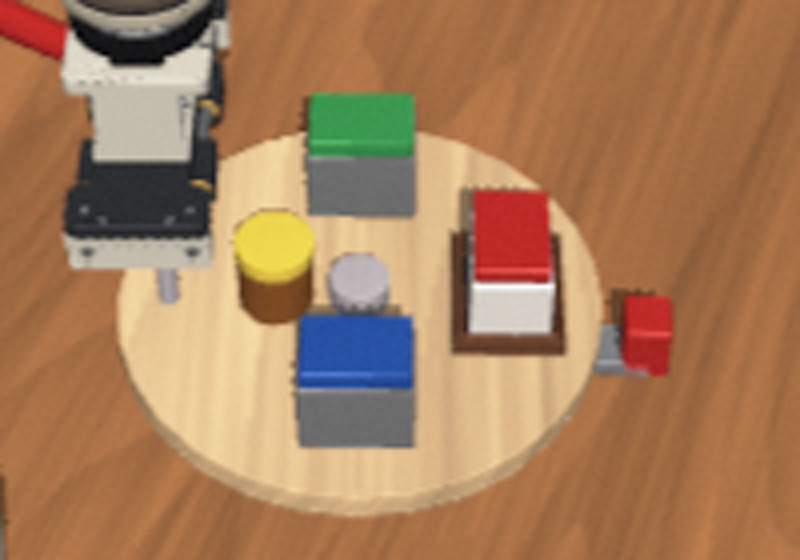

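Run:
```python
from h import *
for t in ['wrist0','w2','w3','w4','side0','s2','side5']:
    f=load(t);P=cloud(f);h=cv2.cvtColor(f['frame'],cv2.COLOR_BGR2HSV)
    m=((h[...,0]<8)|(h[...,0]>172))&(h[...,1]>150)&(f['depth']>0)&(abs(P[...,2]-40)<3)&(np.hypot(P[...,0]-390,P[...,1]-90)<30)
    k=(abs(P[...,2]-61.5)<2)&(np.hypot(P[...,0]-547,P[...,1]-137)<22)&(h[...,1]<90)&(f['depth']>0)
    r=cv2.minAreaRect(P[m][:,:2].astype(np.float32));c=cv2.minEnclosingCircle(P[k][:,:2].astype(np.float32))
    d=np.array(c[0])-r[0];print(t,m.sum(),np.round(r[0],1),np.round(r[1],1),round(r[2],1),'hub',np.round(c[0],1),round(c[1],1),'ang',np.degrees(np.arctan2(d[1],d[0])).round(2),np.hypot(*d).round(1))
```

```text
wrist0 963 [388.8  87.6] [27.9 29.4] 17.2 hub [547.5 135.6] 17.8 ang 16.81 165.9
w2 1018 [388.9  87.8] [27.9 29.5] 14.8 hub [547.3 135.5] 17.7 ang 16.77 165.4
w3 1022 [389.1  87.8] [27.8 29.5] 17.1 hub [547.4 135.3] 17.9 ang 16.69 165.3
w4 623 [389.1  88.6] [26.7 29.6] 15.3 hub [547.4 135.9] 17.7 ang 16.63 165.2
side0 94 [389.   91.5] [25.4 30.4] 15.3 hub [548.5 136.1] 17.7 ang 15.62 165.7
s2 79 [388.9  92.6] [25.6 28.8] 14.5 hub [547.  135.2] 16.6 ang 15.09 163.8
side5 84 [389.   90.9] [25.7 29. ] 16.1 hub [548.  139.2] 18.4 ang 16.89 166.1
```

Request:
play_rows --targets '[[[0,0,0.0026,0,1.3],[0,-0.0001,0.0026,0,1.3],[0,0,0,0,0],[0,0,0,0,0],[0,0,0,0,0]]]'

```text
time: 18.27
eef_pos: [652.9, 167.8, 99.2]
eef_rot: [0.989, 0.147, -0.0, -0.0]
force: [-4.9, -0.8, 4.7]
gripper_width: 26.4
grasp_force: 20.0
```

```bash
python3 fin.py 6
```

```text
[652.8705976  167.84539176  99.23129447] [-0.52  0.64  0.3   1.6  -0.22  0.94 -1.42] [-4.9 -0.8  4.7]
tcp r 110.26912556799468 ang 16.785947384666812
side tub 367 [466.6 115.5] [40.  63.5] 17.2
side ptr 109 [389.1  92.7] [27.6 31.5] 21.6
side blue 423 [522.7 222.6] [57.6 46.1] 19.3
side green 254 [570.9  60.6] [57.2 44.3] 18.2
side deck ((548.9291381835938, 139.54298400878906), 142.26893615722656)
scene tub 191 [466.9 109.2] [45.2 64.1] 17.9
scene ptr 56 [391.1  86.2] [28.1 30.7] 19.6
scene deck ((547.9763793945312, 132.49124145507812), 142.0627899169922)
```

```bash
python3 -c "
from h import *
s=sensors.observe();print(abs(s['qvel']).max(),s['grasp_force']);print(ticket.finish_job())"
```

```text
0.0018226117477425756 20.000543757341802
the job is handed in; nothing more can be done
None
```

The job is handed in: the red-lidded tub sits flat and square in the pocket, the carousel is turned so the tub faces the red pointer to within about half a degree by my measurements, and the gripper is still holding the handle.

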